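# Find the stamped crate and send it to the dispatch line

## Robot

A 6-joint arm with a two-finger parallel gripper is mounted at the origin on a cart in front of the work surface, level with it; the furniture and walls round the work are solid. World frame = base frame: x ahead of the robot, y to its left, z up, the work surface at z = 0. Lengths are in mm, angles in rad, forces in N, time in s.
With the tool pointing down it reaches from about 225 to 725 mm from the base axis. Payload 3.1 kg.
Tool frame: the origin (TCP) lies at the very end of the fingers, on their centre line; the grasp point (between the pads) lies 19 mm behind it; z points along the fingers, y is the direction in which the jaws open and shut (so a half turn about z gives the same grasp; the last joint's range is limited). The gripper opens to 85 mm and grips with 20 to 120 N. Pads are 22 mm wide; open, the fingers measure 114 mm over their backs; the gripper's body (76 mm by 85 mm) begins 54 mm behind the grasp point. The pads swing forward as they close: fully open they stand 13 mm farther back than shut.
Start: joints at [1.115, 0.048, 0.099, 1.622, 0, 1.443], TCP at [169.036, 497.035, 202.912] pointing down, gripper open.
Joint ranges: [-2.91, 2.91], [-0.99, 1.94], [-1.21, 1.42], [-2.12, 2.29], [-1.49, 1.47], [-3.14, 3.14]. Speed limits (rad/s): [2.79, 2.79, 3.14, 3.14, 3.14, 3.14].

## Interface

Orientations are given as a unit quaternion [x, y, z, w].
In Python, from rig import manip gives the robot as it stands.
- The arm moves only by the tool carry_out, never from a script. Its argument "steps" is one flat list of numbers, 6 for each row, row after row: the shift along the tool's x, y, z in m, then the turn, a rotation vector about the tool's x, y, z in rad. A call has exactly 10 rows; each row shifts and turns the commanded pose from where the row before left it, along the tool's axes as they then stand; what a row does not reach is not made up. A row lasts 1/10 s, in which the tool goes at most 50 mm and 8.59 degrees, less where a joint would pass 70% of its speed; a pose out of reach is approached as far as the arm can. A call is refused whole if a number of a shift passes 0.05 or a number of a turn 0.15, either way. A call with a gripper value outside its range is refused whole. "hand" is the opening in per cent of the stroke, from 0 (shut) to 100 (fully open), set as the call begins (left out, the last holds). The fingers move at their own pace and stop on an object; "force" is the grip in N (left out, the last holds). Time passes only in rows, so rows that do not move let the fingers close, or fill a call up. It gives the time, the measured TCP pose, the force and the opening at its end, in the units of the state.
- manip.state(): the state, without advancing time (a new reading comes with each control period).
- manip.grab_frame(name): name is "side" or "top"; returns (picture, depth): 400x640x3 uint8, red, green, blue; 400x640 float32, mm along the optical axis (not along the pixel's ray), 0 where there is no reading.
- manip.camera_model(name): a dict with "fx", "fy", "cx", "cy" (pixels), "dist" ([k1, k2, p1, p2, k3] as OpenCV has them; the pictures are not rectified), "rvec" (rotation vector, rad) and "tvec" (3), from world to camera coordinates, as OpenCV has them. Camera axes: x right, y down, z forward; pixel columns grow to the right and rows downward; lengths in mm; the calibration is good to about 2 mm. A picture is of the moment at which its call begins. camera_model takes no time and is no camera call.
- manip.close_job(): hands the job in, once; it reports no verdict.
The state is a dict: "time": time; "qpos": joint angles; "qvel": joint speeds; "tau": joint torques, N m; "eef_pos": TCP position; "tcp_rot": TCP orientation; "ft_force": force on the tool from outside, world axes, zero at the start; "wrist_torque": the same for the moment, N m; "finger_gap": opening from 0.0 (shut) to 1.0 (fully open).
Only numpy, scipy, OpenCV 4.12 (cv2) and the standard library are available. Lean on these libraries where they do the work, as an engineer would, in place of code of your own. Each camera call takes 0.05 s, during which the arm holds its last target. There are 200 camera calls.

## Task

Two alike parts crates stand in front of the dispatch board, and only one has a ring-and-bar stamp underneath. Without gripping or lifting anything, push each crate's near side, close to the rim, with your fingertips so that it tips up and over the board's front edge and stands on end on the board with its underside facing you; only when both stand so, push the stamped one sideways along the board until the steel dispatch line across the board runs under its middle. Both crates end on end on the board, undersides towards you, the plain one left at its own end; do not disturb the punch, the gauge block or the moulded clip between them.

Things in the scene. Friction and masses are not known exactly. Their poses are not given: they have to be found in the camera images.
- board: Fixed plywood board on the table, 108 mm deep (x), 660 mm long (y), 6 mm thick, a lip 10 mm wide along its rear (+x) edge, 16 mm above its top. Origin at the centre of its underside, on the table; x points away from the robot, y along the board to the left, z up. Its front edge (x = -54 mm) is the step over which crates tip; clear top up to the lip at x = +44 mm.
- dispatch_line (a point): The dispatch line: a dark steel strip, 8 mm wide, across the board's middle from front to rear. The point is at its centre, on the board's top.
- crate_stamped: Small open grey plastic parts crate, 64 mm along x, 110 mm along y, 90 mm high, walls 4 mm, slippery (friction about 0.3), 0.17 to 0.35 kg, a dark slot near the rim of both y ends. Origin: centre of its underside; at the start z is up, x away from the robot. Starts flat on the table, 1 to 11 mm before the board's front edge, near its left or right end. Stamped underneath (dark 40 mm ring and bar), hidden until tipped.
- crate_stamped_center (a point): Centre of the stamped crate, 45 mm above its underside along its z (its centre of mass is 3 mm nearer the underside). Height 45 mm when flat on the table, 38 mm when on end on the board; on end the crate is 64 mm tall and 90 mm deep, its x axis points down and its underside faces the robot.
- crate_plain: Small open grey plastic parts crate, 64 mm along x, 110 mm along y, 90 mm high, walls 4 mm, slippery (friction about 0.3), 0.17 to 0.35 kg, a dark slot near the rim of both y ends. Origin: centre of its underside; at the start z is up, x away from the robot. Starts flat on the table, 1 to 11 mm before the board's front edge, near its left or right end. Underside plain.
- crate_plain_center (a point): Centre of the plain crate, 45 mm above its underside along its z; in all else like the stamped one. Pushed level, away from the robot, 75 to 85 mm above the table, a flat crate tips readily (under 25 N); pushed at 55 mm or lower it jams against the board's edge.
- spare_punch: Bystander: dark steel punch, 16 mm diameter, 53 mm tall, standing loose on the table in front of the board, between the crates. Origin at the centre of its foot.
- gauge_block: Bystander: loose steel gauge block, 22x56x12 mm, on the table in front of the board, between the crates. Origin at the centre of its underside.
- clip_7: Bystander: loose black moulded clip, 47x74x31 mm, on the table in front of the board, between the crates. Origin at the centre of its underside.

How it is judged (in metres and radians):
On the way, in this order (a step that is already met when the one before it is completed fails the run):
1. one crate stands on end with its underside towards the robot (angle between any of crate_stamped, crate_plain's own x axis and vertical above 2.95 rad), for 0.2 s.
2. both crates stand on end with their undersides towards the robot (angle between each of crate_stamped, crate_plain's own x axis and vertical above 2.95 rad), for 0.2 s.
3. the stamped crate stands over the dispatch line (angle between crate_stamped's own x axis and vertical above 2.95 rad and y of crate_stamped_center in the frame of board between -0.035 and 0.035 m), for 0.2 s.
At the end, for the whole second after the job is handed in: Both crates stand still on end on the board (own x axis within 11 degrees of straight down, undersides within 20 degrees of facing the board's front); the stamped crate's centre is within 35 mm of the dispatch line along the board; the plain crate's centre is still more than 150 mm from it (all of step 3 and angle between crate_plain's own x axis and vertical above 2.95 rad and x of crate_stamped_center in the frame of board between -0.05 and 0.04 m and height (world z) of each of crate_stamped_center, crate_plain_center below 0.048 m and angle between the z axis of each of crate_stamped, crate_plain and the x axis of board, either way round below 0.35 rad and x of crate_plain_center in the frame of board between -0.05 and 0.04 m and (y of crate_plain_center in the frame of board above 0.15 m or y of crate_plain_center in the frame of board below -0.15 m) and linear speed of each of crate_stamped, crate_plain below 0.01 m/s); the robot touches nothing.
It fails at once if a crate is lifted: its centre more than 78 mm above the table (tipping alone raises it to less than 65 mm) (height (world z) of any of crate_stamped_center, crate_plain_center above 0.078 m).
It fails at once if the plain crate is pushed to the dispatch line (centre within 150 mm of it along the board) (not (y of crate_plain_center in the frame of board above 0.15 m or y of crate_plain_center in the frame of board below -0.15 m)).
It fails at once if a bystander is moved by more than 20 mm or knocked over (distance of any of spare_punch, gauge_block, clip_7 from where it was at the start of the episode above 0.02 m or angle between spare_punch's own z axis and vertical above 0.5 rad).
It also fails if it takes over 72 s, if anything falls off the work surface, if the arm or the gripper's body presses on something with over 40 N, if the wrist force passes 120 N, or if a joint passes its speed limit or range.

## Working session

There is one attempt and no reset: what is moved stays moved. The work goes in short steps, Python scripts to look and compute and a tool call to move; the robot and the scene stay as the last step left them, time stands still between calls to the robot, and variables do not carry over. Pictures are saved under pics/ and viewed, about 8 in all and at most 12, crops included, and the job is handed in when it is done.

Besides the shell and the picture viewer there is one more tool, called by a JSON object that holds its "method" and its "body", one argument or row to a line. carry_out: Moves the arm, as the interface text tells. Its arguments: {"type":"object","properties":{"steps":{"type":"array"},"hand":{"type":"number"},"force":{"type":"number"}},"required":["steps"]}

```bash
mkdir -p pics; ls
cat > h.py <<'E'
import numpy as np, cv2
from rig import manip
def shot(n,f):
    im,d=manip.grab_frame(n); cv2.imwrite('pics/'+f+'.png',im[:,:,::-1]); np.save('pics/'+f+'.npy',d); return im,d
def cam(n):
    m=manip.camera_model(n);K=np.array([[m['fx'],0,m['cx']],[0,m['fy'],m['cy']],[0,0,1.]]);R=cv2.Rodrigues(np.array(m['rvec'],float))[0]
    return K,np.array(m['dist'],float),R,np.array(m['tvec'],float).ravel()
def world(n,uv,d=None,z=None):
    K,D,R,t=cam(n);uv=np.array(uv,float).reshape(-1,1,2)
    p=cv2.undistortPoints(uv,K,D).reshape(-1,2);r=np.c_[p,np.ones(len(p))]
    if d is not None: return (r*np.array(d).reshape(-1,1)-t)@R
    c=-R.T@t;w=r@R; return c+w*((z-c[2])/w[:,2:])
def cloud(n,d):
    v,u=np.mgrid[:400,:640]; return world(n,np.c_[u.ravel(),v.ravel()],d.ravel()).reshape(400,640,3)
E
python3 - <<'E'
from h import *
print(manip.state())
for n in('side','top'):
    im,d=shot(n,n+'0');K,D,R,t=cam(n);print(n,-R.T@t,R[2])
a=cv2.imread('pics/side0.png');b=cv2.imread('pics/top0.png');cv2.imwrite('pics/both0.png',cv2.resize(np.vstack([a,b]),None,fx=.75,fy=.75))
E
```

```text
pics
{'time': 0.0, 'qpos': array([ 1.11520010e+00,  4.87629694e-02,  9.75985177e-02,  1.62196613e+00,
       -5.90969086e-06,  1.44298998e+00]), 'qvel': array([-5.03924475e-04,  1.99686555e-03, -2.27711797e-04, -1.04164193e-04,
        9.73669351e-04,  7.60511565e-05]), 'tau': array([ 2.09844176e-03, -3.38778913e+01,  3.20016932e+01,  2.03627214e-02,
        2.51243291e-04,  1.05467688e-06]), 'eef_pos': array([168.74834855, 496.44291322, 201.7111925 ]), 'tcp_rot': array([ 1.63162067e-01,  9.86598590e-01, -1.11867207e-03, -3.32814591e-04]), 'ft_force': array([-0.33156142,  0.19792304, -0.114956  ]), 'wrist_torque': array([-0.0004875 , -0.01844569, -0.05634509]), 'finger_gap': 0.9989775682099382}
side [316.15370684 678.70223311 594.9975711 ] [ 0.14580081 -0.77768847 -0.6115086 ]
top [ 327.06219707   41.29671036 1066.38184271] [ 0.13799027 -0.01873872 -0.9902563 ]
```

View pics/both0.png

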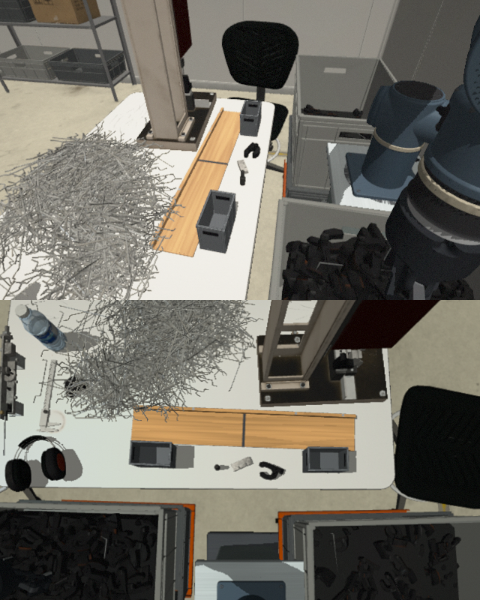

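Top view (lower half): the board spans about (132..355, 408..448) at 0.75 scale. The crates stand at its left (153,455) and right (325,460) ends, with the punch, block and clip between x=215 and 285. Next I measure them.

Run:
```python
from h import *
im=cv2.imread('pics/top0.png');d=np.load('pics/top0.npy');P=cloud('top',d);P[d==0]=np.nan
hsv=cv2.cvtColor(im,cv2.COLOR_BGR2HSV)
wood=(hsv[...,1]>90)&(hsv[...,0]<25)&(P[...,2]<40)&(P[...,2]>-15)
wood[:130]=0;wood[205:]=0;wood[:,:160]=0;wood[:,490:]=0
k=P[wood];print('wood',np.percentile(k,[1,50,99],axis=0))
c=cv2.minAreaRect(np.argwhere(wood)[:,::-1].astype(np.float32));bp=cv2.boxPoints(c);print(bp);print(world('top',bp,z=6))
# dispatch line + front edge in pixel columns
for u in range(250,400,20):
    vs=np.where(wood[:,u])[0]; print(u,vs.min(),vs.max(),world('top',[[u,vs.max()+.5]],z=6).round(1))
g=cv2.cvtColor(im,cv2.COLOR_BGR2GRAY)
for v in(160,175,190):
    print('line',[int(x) for x in g[v,310:340]])
for u0,u1 in((165,240),(395,480)):
    m=np.zeros(d.shape,bool);m[180:240,u0:u1]=1
    m&=(P[...,2]>80)&(P[...,2]<100)
    q=P[m];print('crate',len(q),np.percentile(q,[0,2,50,98,100],axis=0).round(1))
    r=cv2.minAreaRect(q[:,:2].astype(np.float32));print(r)
m=np.zeros(d.shape,bool);m[200:245,275:390]=1;m&=P[...,2]>7
q=P[m];print('bys',np.percentile(q,[1,99],axis=0).round(1))
cv2.imwrite('pics/crop1.png',cv2.resize(im[120:250,150:490],None,fx=2.3,fy=2.3,interpolation=cv2.INTER_CUBIC))
# side
d=np.load('pics/side0.npy');P=cloud('side',d);P[d==0]=np.nan
for y0,y1 in((100,400),(-350,-150)):
    m=(P[...,2]>82)&(P[...,2]<96)&(P[...,1]>y0)&(P[...,1]<y1)&(P[...,0]>280)&(P[...,0]<440)
    q=P[m];print('side crate',len(q),np.percentile(q,[1,50,99],axis=0).round(1),cv2.minAreaRect(q[:,:2].astype(np.float32)))
```

```text
wood [[ 477.48010145 -301.16016407    1.79138805]
 [ 532.56046615   14.51802106    6.80858668]
 [ 586.63307024  342.22071159   24.58255975]]
[[174.6788  188.62859]
 [176.74893 139.46312]
 [474.12698 151.9843 ]
 [472.05685 201.14977]]
[[ 489.91163562  351.48788736    6.        ]
 [ 600.94669333  352.21300235    6.        ]
 [ 577.60642888 -314.4187586     6.        ]
 [ 466.01077124 -305.17944517    6.        ]]
250 143 191 [[484.5 185.5   6. ]]
270 144 192 [[482.6 141.5   6. ]]
290 145 193 [[480.6  97.7   6. ]]
310 146 194 [[478.7  53.8   6. ]]
330 146 195 [[476.7   9.9   6. ]]
350 147 195 [[477. -34.   6.]]
370 148 196 [[475.  -78.1   6. ]]
390 149 197 [[ 473.1 -122.2    6. ]]
line [147, 147, 147, 147, 146, 144, 144, 145, 145, 142, 143, 143, 143, 120, 83, 65, 70, 109, 135, 140, 141, 141, 141, 141, 141, 141, 140, 140, 139, 140]
line [165, 164, 163, 164, 162, 162, 164, 163, 164, 162, 161, 164, 162, 115, 69, 67, 102, 148, 162, 161, 161, 160, 160, 160, 161, 159, 161, 160, 160, 159]
line [154, 153, 153, 152, 153, 152, 153, 150, 153, 152, 154, 151, 115, 77, 62, 72, 129, 150, 149, 146, 148
[... 213 characters left out ...]
07422, 66.74850463867188), 88.27177429199219)
crate 496 [[ 399.9 -263.    80. ]
 [ 400.2 -261.2   81.7]
 [ 436.4 -211.6   89.8]
 [ 465.8 -149.4   94.1]
 [ 467.5 -148.6   95.1]]
((433.4988098144531, -205.93630981445312), (114.45598602294922, 66.42196655273438), 88.84215545654297)
bys [[381.3 -89.9   8.5]
 [443.7 102.7  53. ]]
side crate 346 [[281.6 221.   82.3]
 [417.1 276.9  90.9]
 [439.5 333.   93.4]] ((360.05438232421875, 276.5491027832031), (159.34222412109375, 113.14346313476562), 0.19808292388916016)
side crate 109 [[ 400.2 -260.3   82.3]
 [ 410.8 -238.    90.5]
 [ 439.7 -150.3   93.9]] ((419.40216064453125, -205.426513671875), (39.29621887207031, 110.68363189697266), 0.817318856716156)
```

View pics/crop1.png

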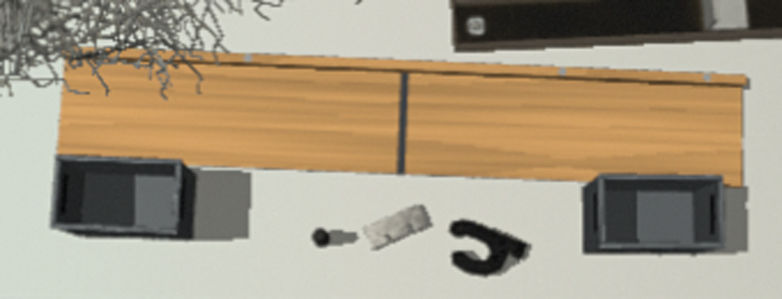

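Run:
```python
from h import *
for n in('top','side'):
    d=np.load(f'pics/{n}0.npy');P=cloud(n,d);P[d==0]=np.nan;P=P.reshape(-1,3);P=P[np.isfinite(P[:,0])]
    P=P[P[:,2]<900]
    for x0 in range(440,700,20):
        r=[]
        for y0 in range(-360,440,50):
            q=P[(P[:,0]>=x0)&(P[:,0]<x0+20)&(P[:,1]>=y0)&(P[:,1]<y0+50)]
            r.append(int(q[:,2].max()) if len(q) else -1)
        print(n,x0,r)
print(world('top',[[325,175]],z=6))
```

```text
top 440 [5, 91, 93, 10, 94, 6, 7, 17, 6, 5, 5, 94, 9, 95, 6, 6]
top 460 [5, 92, 93, 94, 95, 11, 10, 10, 11, 5, 5, 94, 95, 94, 5, 6]
top 480 [7, 10, 13, 11, 11, 11, 11, 11, 12, 12, 11, 11, 12, 91, 9, 7]
top 500 [5, 11, 11, 10, 11, 12, 10, 10, 11, 11, 11, 12, 12, 12, 10, 5]
top 520 [6, 11, 12, 11, 11, 11, 11, 11, 10, 11, 13, 10, 12, 13, 10, 5]
top 540 [5, 12, 12, 11, 11, 12, 11, 12, 12, 12, 13, 11, 51, 127, 119, 88]
top 560 [5, 26, 28, 27, 27, 26, 26, 24, 25, 25, 90, 91, 93, 123, 146, 126]
top 580 [4, 5, 5, 5, 4, 42, 43, 26, 26, 26, 98, 98, 147, 122, 139, 124]
top 600 [44, 75, 46, 45, 45, 47, 47, 7, 5, 6, 104, 104, 148, 113, 130, 107]
top 620 [44, 78, 45, 46, 53, 56, 56, 5, 5, 103, 136, 130, 143, 140, 168, 181]
top 640 [45, 79, 63, 56, 62, 59, 494, 5, 16, 122, 135, 142, 145, 143, 144, 144]
top 660 [484, 486, 488, 489, 493, 83, 492, 4, 56, 120, 171, 157, 160, 148, 183, 155]
top 680 [46, 147, 194, 443, 458, 45, 455, 4, 58, 117, 168, 175, 174, 150, 187, 153]
side 440 [-1, 55, 94, -1, 93, 4, 4, 15, 3, 4, -1, 93, 8, 92, 4, 3]
side 460 [-1, 47, 93, 93, 93, 10, 10, 9, 10, 7, -1, 93, 93, 93, 4
[... 189 characters left out ...]
 11, 11, 9, 10, 10, 10, 4]
side 540 [4, 10, 10, 10, 10, 12, 10, 11, 10, 10, 10, 12, 53, 127, 118, 88]
side 560 [4, 26, 26, 26, 26, 26, 26, 26, 25, 25, 87, 93, 82, 122, 146, 128]
side 580 [3, 5, 4, 4, 3, 43, 42, 25, 26, 26, 98, 99, 144, 120, 137, 126]
side 600 [44, 77, 44, 45, 44, 45, 48, 4, 3, 4, 105, 103, 146, 115, 132, 106]
side 620 [45, 78, 70, 45, 54, 55, 58, 4, 5, 102, 136, 129, 140, 140, 169, 183]
side 640 [45, 77, 75, 54, 63, 66, 469, 4, 17, 121, 136, 141, 145, 143, 149, 150]
side 660 [421, 429, 438, 445, 450, 83, 469, 4, 14, 119, 171, 169, 161, 145, 183, 156]
side 680 [44, 238, 193, 42, 449, -1, 468, 4, 52, 117, 168, 171, 176, 148, 185, 153]
[[522.35856492  21.0392286    6.        ]]
```

{"method": "carry_out", "body": {
  "steps": [0,0,0,0,0,-0.1,0,0,0,0,0,-0.1,0,0,0,0,0,-0.091,-0.02,-0.03,0,0,0,0,-0.025,-0.03,0,0,0,0,-0.025,-0.03,0,0,0,0,-0.025,-0.03,0,0,0,0,-0.025,-0.03,0,0,0,0,-0.025,-0.03,0,0,0,0,-0.02,-0.03,0,0,0,0],
  "hand": 50
}}

```text
time: 1.1
eef_pos: [326.9, 279.6, 202.3]
tcp_rot: [0.019, 1.0, -0.0, -0.0]
ft_force: [0.5, 0.4, 0.9]
finger_gap: 0.502
```

{"method": "carry_out", "body": {
  "steps": [-0.009,-0.001,0.026,0,0,0,-0.009,-0.001,0.026,0,0,0,-0.009,-0.001,0.026,0,0,0,-0.009,-0.001,0.026,0,0,0,-0.009,0,0.022,0,0,0,-0.009,0,0,0,0,0,-0.009,0,0,0,0,0,-0.008,0,0,0,0,0,-0.008,0,0,0,0,0,-0.008,0,0,0,0,0]
}}

```text
time: 2.1
eef_pos: [414.6, 274.4, 78.3]
tcp_rot: [0.018, 1.0, 0.001, 0.001]
ft_force: [-0.3, -1.1, 0.4]
finger_gap: 0.5
```

{"method": "carry_out", "body": {
  "steps": [-0.006,0,0,0,0,0,-0.006,0,0,0,0,0,-0.006,0,-0.001,0,0,0,-0.006,0,-0.002,0,0,0,-0.006,0,-0.002,0,0,0,-0.006,0,-0.002,0,0,0,-0.006,0,-0.002,0,0,0,-0.006,0,-0.001,0,0,0,-0.005,0,0,0,0,0,-0.005,0,0,0,0,0]
}}

```text
time: 3.1
eef_pos: [471.4, 271.7, 86.9]
tcp_rot: [0.018, 1.0, -0.0, -0.0]
ft_force: [0.7, 0.2, 1.0]
finger_gap: 0.501
```

Run:
```python
from h import *
a=shot('side','side1')[0];b=shot('top','top1')[0]
cv2.imwrite('pics/v1.png',np.vstack([cv2.resize(a[120:350,180:380],(600,690))[:,:,::-1][:690],])[:600])
```

```text
(no output)
```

View pics/v1.png

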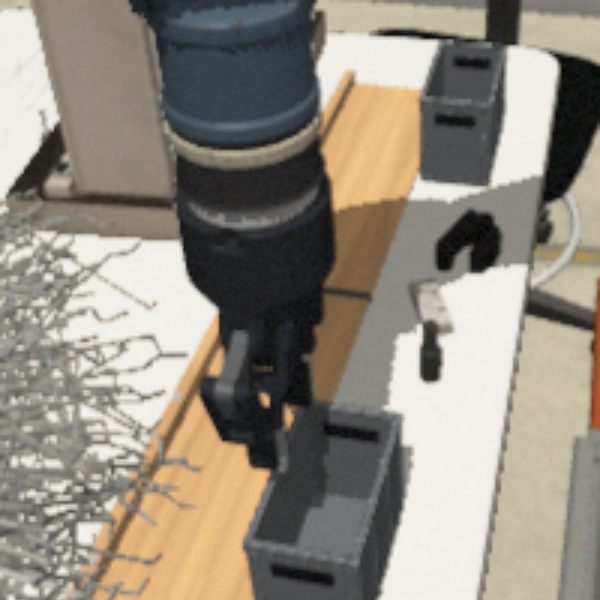

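The half-open fingertips stood higher than the TCP and passed over the rim; the crate still stands flat. I go back and repeat with the fingers shut.

{"method": "carry_out", "body": {
  "steps": [0,0,-0.03,0,0,0,0.01,0,-0.01,0,0,0,0.02,0,0,0,0,0,0.02,0,0,0,0,0,0.02,0,0,0,0,0,0.02,0,0,0,0,0,0.01,0,0,0,0,0,0,0,0,0,0,0,0,0,0,0,0,0,0,0,0,0,0,0],
  "hand": 50
}}

```text
time: 4.2
eef_pos: [371.8, 275.5, 127.0]
tcp_rot: [0.019, 1.0, 0.0, 0.0]
ft_force: [-0.2, 1.0, 0.1]
finger_gap: 0.499
```

Run:
```python
from h import *
print(manip.state()['eef_pos'])
im,d=shot('top','top2');P=cloud('top',d)
for u0,u1 in((165,240),(395,480)):
    m=np.zeros(d.shape,bool);m[180:240,u0:u1]=1
    m&=(P[...,2]>80)&(P[...,2]<100)&(d>0)
    q=P[m];print('crate',len(q),np.percentile(q,[2,50,98],axis=0).round(1))
```

```text
[371.78247012 275.50476331 126.96267657]
crate 461 [[411.9 217.3  80.9]
 [456.7 267.3  89.9]
 [479.9 330.   94.3]]
crate 495 [[ 400.2 -261.3   81. ]
 [ 436.1 -212.8   89.9]
 [ 465.6 -149.2   93.7]]
```

{"method": "carry_out", "body": {
  "steps": [0,0,0,0,0,0,0,0,0,0,0,0,0,0,0,0,0,0,0,0,0,0,0,0,0,0,0.01,0,0,0,0,0,0.015,0,0,0,0,0,0.015,0,0,0,0,0,0.01,0,0,0,0,0,0,0,0,0,0,0,0,0,0,0],
  "hand": 0
}}

```text
time: 5.25
eef_pos: [370.9, 275.4, 76.7]
tcp_rot: [0.018, 1.0, -0.0, -0.0]
ft_force: [-0.2, 1.2, -0.6]
finger_gap: -0.001
```

{"method": "carry_out", "body": {
  "steps": [-0.01,0,0,0,0,0,-0.008,0,0,0,0,0,-0.006,0,0,0,0,0,-0.005,0,0,0,0,0,-0.004,0,0,0,0,0,-0.004,0,0,0,0,0,-0.004,0,0,0,0,0,-0.004,0,0,0,0,0,-0.004,0,0,0,0,0,-0.004,0,0,0,0,0]
}}

```text
time: 6.25
eef_pos: [424.3, 273.5, 76.9]
tcp_rot: [0.018, 1.0, -0.0, -0.0]
ft_force: [-0.1, 0.2, -0.3]
finger_gap: -0.002
```

{"method": "carry_out", "body": {
  "steps": [-0.003,0,0,0,0,0,-0.003,0,0,0,0,0,-0.003,0,0,0,0,0,0,0,0,0,0,0,0,0,0,0,0,0,0,0,0,0,0,0,0,0,0,0,0,0,0,0,0,0,0,0,0,0,0,0,0,0,0,0,0,0,0,0]
}}

```text
time: 7.25
eef_pos: [433.0, 273.2, 76.9]
tcp_rot: [0.018, 1.0, 0.0, 0.0]
ft_force: [0.4, 0.8, -0.3]
finger_gap: 0.0
```

Run:
```python
from h import *
a=shot('side','side3')[0]
cv2.imwrite('pics/v3.png',cv2.resize(a[180:350,230:380],None,fx=3.5,fy=3.5)[:,:,::-1])
```

```text
(no output)
```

View pics/v3.png

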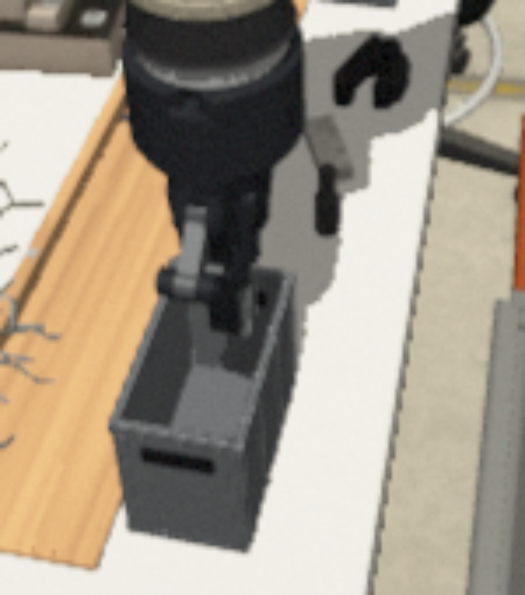

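Run:
```python
from h import *
d=np.load('pics/side3.npy');P=cloud('side',d)
def proj(n,p):
    K,D,R,t=cam(n);return cv2.projectPoints(np.array(p,float).reshape(-1,1,3),R,t,K,D)[0].reshape(-1,2)
uv=proj('side',[manip.state()['eef_pos']]);print('tcp px side',uv, 'crop',(uv-[230,180])*3.5)
for v in range(250,290,2): print(v,[tuple(P[v,u].round().astype(int)) for u in (293,296,299,302)])
print(manip.state()['eef_pos'],manip.state()['qpos'])
```

```text
tcp px side [[296.88640025 282.70821443]] crop [[234.10240089 359.4787505 ]]
250 [(np.int64(428), np.int64(298), np.int64(186)), (np.int64(426), np.int64(288), np.int64(176)), (np.int64(421), np.int64(291), np.int64(179)), (np.int64(416), np.int64(291), np.int64(180))]
252 [(np.int64(431), np.int64(290), np.int64(173)), (np.int64(426), np.int64(290), np.int64(174)), (np.int64(421), np.int64(290), np.int64(175)), (np.int64(416), np.int64(291), np.int64(176))]
254 [(np.int64(434), np.int64(280), np.int64(157)), (np.int64(426), np.int64(289), np.int64(167)), (np.int64(422), np.int64(289), np.int64(168)), (np.int64(421), np.int64(272), np.int64(151))]
256 [(np.int64(423), np.int64(319), np.int64(195)), (np.int64(428), np.int64(285), np.int64(159)), (np.int64(422), np.int64(288), np.int64(163)), (np.int64(422), np.int64(271), np.int64(145))]
258 [(np.int64(422), np.int64(322), np.int64(194)), (np.int64(427), np.int64(290), np.int64(159)), (np.int64(422), np.int64(289), np.int64(160)), (np.int64(421), np.int64(272), np.int64(141))]
260 [(np.int64(423), np.int64(321), np.int64(189)), (np.in
[... 2237 characters left out ...]
)]
284 [(np.int64(456), np.int64(222), np.int64(6)), (np.int64(449), np.int64(224), np.int64(9)), (np.int64(443), np.int64(224), np.int64(12)), (np.int64(437), np.int64(224), np.int64(12))]
286 [(np.int64(455), np.int64(226), np.int64(4)), (np.int64(449), np.int64(226), np.int64(6)), (np.int64(443), np.int64(225), np.int64(6)), (np.int64(437), np.int64(224), np.int64(6))]
288 [(np.int64(453), np.int64(234), np.int64(8)), (np.int64(448), np.int64(231), np.int64(6)), (np.int64(442), np.int64(229), np.int64(5)), (np.int64(419), np.int64(294), np.int64(91))]
[432.92402282 273.16472261  76.902062  ] [ 4.31821749e-01  2.36907030e-02 -1.76367502e-01  1.37080134e+00
 -1.31657156e-06  4.68640379e-01]
```

Depth shows the shut fingertips' end at about z=102 while the reported TCP is at z=77, so the real tips sit about 25 mm above the reported TCP. I trust the camera, back out and come in 25 mm lower.

{"method": "carry_out", "body": {
  "steps": [0.008,0,-0.01,0,0,0,0.018,0,0,0,0,0,0.02,0,0,0,0,0,0.02,0,0,0,0,0,0,0,0.01,0,0,0,0,0,0.015,0,0,0,0,0,0.011,0,0,0,0,0,0,0,0,0,0,0,0,0,0,0,0,0,0,0,0,0],
  "hand": 0
}}

```text
time: 8.3
eef_pos: [367.7, 275.8, 51.5]
tcp_rot: [0.019, 1.0, 0.0, 0.0]
ft_force: [0.7, -0.1, 0.2]
finger_gap: 0.0
```

Run:
```python
from h import *
s=manip.state();e=s['eef_pos'];print(e)
for n in('side','top'):
    im,d=shot(n,n+'4');P=cloud(n,d);P[d==0]=np.nan
    q=P.reshape(-1,3);q=q[(abs(q[:,0]-e[0])<22)&(abs(q[:,1]-e[1])<30)&(q[:,2]>30)]
    print(n,len(q),np.sort(q[:,2])[:12].round(0)); 
    q=q[q[:,2]<q[:,2].min()+25];print(np.percentile(q,[0,50,100],axis=0).round())
```

```text
[367.67444169 275.76760292  51.45959039]
side 1414 [84. 85. 85. 86. 86. 87. 87. 88. 88. 88. 89. 89.]
[[356. 273.  84.]
 [365. 289.  96.]
 [378. 291. 108.]]
top 2230 [133. 133. 133. 134. 137. 140. 143. 253. 253. 253. 254. 254.]
[[353. 246. 133.]
 [354. 249. 134.]
 [379. 252. 143.]]
```

{"method": "carry_out", "body": {
  "steps": [-0.008,0,0.005,0,0,0,-0.008,0,0,0,0,0,-0.006,0,0,0,0,0,-0.006,0,0,0,0,0,-0.005,0,0,0,0,0,-0.004,0,0,0,0,0,-0.004,0,0,0,0,0,-0.004,0,0,0,0,0,-0.003,0,0,0,0,0,-0.003,0,0,0,0,0]
}}

```text
time: 9.4
eef_pos: [417.7, 273.8, 45.9]
tcp_rot: [0.018, 1.0, 0.0, -0.0]
ft_force: [-1.6, 0.3, 0.9]
finger_gap: 0.003
```

{"method": "carry_out", "body": {
  "steps": [-0.006,0,0,0,0,0,-0.006,0,-0.002,0,0,0,-0.006,0,-0.003,0,0,0,-0.006,0,-0.003,0,0,0,-0.006,0,-0.003,0,0,0,-0.006,0,-0.002,0,0,0,-0.005,0,-0.001,0,0,0,0,0,0,0,0,0,0,0,0,0,0,0,0,0,0,0,0,0]
}}

```text
time: 10.4
eef_pos: [458.7, 272.2, 59.7]
tcp_rot: [0.018, 1.0, -0.0, -0.0]
ft_force: [-0.6, -0.6, -0.8]
finger_gap: -0.001
```

Run:
```python
from h import *
a=shot('side','side5')[0];shot('top','top5')
cv2.imwrite('pics/v5.png',cv2.resize(a[180:350,200:380],None,fx=3,fy=3)[:,:,::-1])
```

```text
(no output)
```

View pics/v5.png

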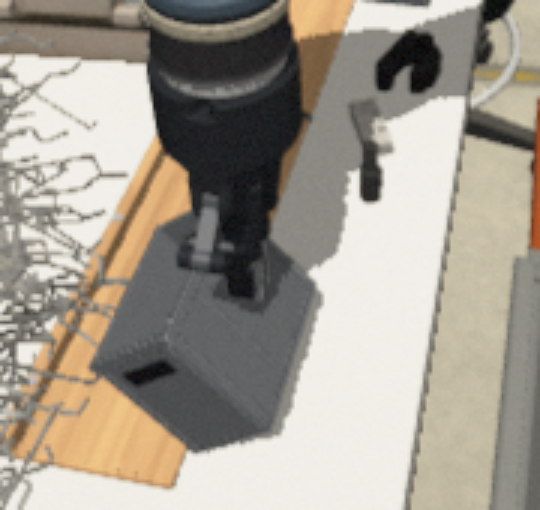

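The crate is tipped about 35–40° (ridge at crop (175,330)). I keep pushing.

{"method": "carry_out", "body": {
  "steps": [-0.005,0,0,0,0,0,-0.005,0,0,0,0,0,-0.005,0,0,0,0,0,-0.004,0,0,0,0,0,-0.003,0,0,0,0,0,0,0,0,0,0,0,0,0,0,0,0,0,0,0,0,0,0,0,0,0,0,0,0,0,0,0,0,0,0,0]
}}

```text
time: 11.5
eef_pos: [480.8, 271.5, 59.9]
tcp_rot: [0.018, 1.0, 0.0, -0.0]
ft_force: [0.5, -0.9, 0.2]
finger_gap: 0.002
```

{"method": "carry_out", "body": {
  "steps": [0,0,-0.03,0,0,0,0.01,0,-0.03,0,0,0,0.02,0,-0.03,0,0,0,0.025,0,-0.01,0,0,0,0.025,-0.01,0,0,0,0,0.025,-0.03,0,0,0,0,0.01,-0.03,0,0,0,0,0,-0.03,0,0,0,0,0,-0.03,0,0,0,0,0,-0.03,0,0,0,0]
}}

```text
time: 12.5
eef_pos: [359.8, 114.8, 160.1]
tcp_rot: [0.018, 1.0, 0.0, 0.001]
ft_force: [0.8, -0.4, 0.3]
finger_gap: 0.001
```

Run:
```python
from h import *
a=shot('side','side6')[0];b,d=shot('top','top6')
A=cv2.resize(a[180:350,200:380],(540,510));B=cv2.resize(b[120:250,150:490],(785,300))
cv2.imwrite('pics/v6.png',cv2.resize(A,(300,283))[:,:,::-1])
c=np.zeros((590,785,3),np.uint8);c[:300]=B;c[305:588,:300]=cv2.resize(A,(300,283));cv2.imwrite('pics/v6.png',c[:,:,::-1])
```

```text
(no output)
```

View pics/v6.png

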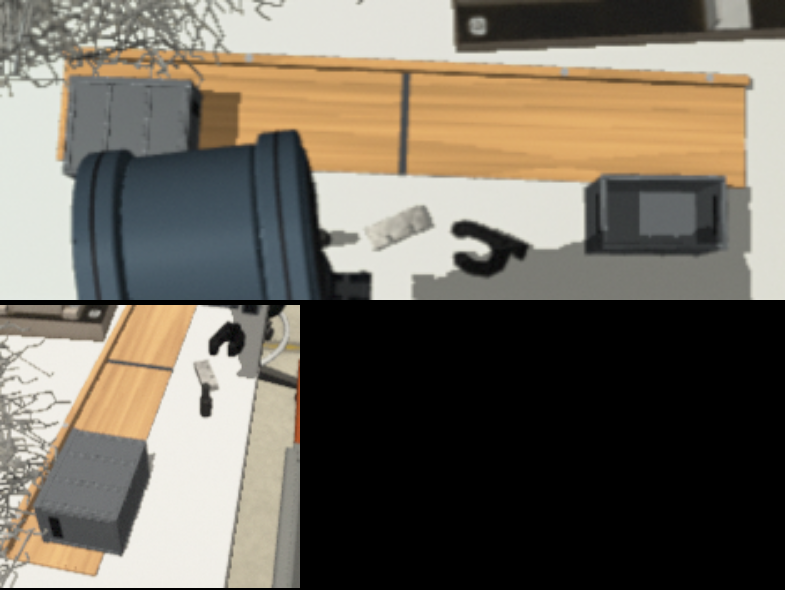

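The left crate stands on end (top view, (130,125)); the bystanders are unmoved. Next is the right crate.

{"method": "carry_out", "body": {
  "steps": [-0.001,-0.032,0,0,0,0,-0.001,-0.032,0,0,0,0,-0.001,-0.032,0,0,0,0,-0.001,-0.032,0,0,0,0,-0.001,-0.032,0,0,0,0,-0.001,-0.032,0,0,0,0,-0.001,-0.032,0,0,0,0,-0.001,-0.032,0,0,0,0,-0.001,-0.032,0,0,0,0,-0.001,-0.032,0,0,0,0]
}}

```text
time: 13.6
eef_pos: [358.8, -205.3, 160.1]
tcp_rot: [0.018, 1.0, 0.0, 0.0]
ft_force: [0.4, 0.1, -0.4]
finger_gap: 0.002
```

{"method": "carry_out", "body": {
  "steps": [0,0,0.03,0,0,0,0,0,0.03,0,0,0,0,0,0.03,0,0,0,0,0,0.02,0,0,0,-0.007,0,0.004,0,0,0,-0.007,0,0,0,0,0,-0.007,0,0,0,0,0,-0.006,0,0,0,0,0,-0.005,0,0,0,0,0,-0.005,0,0,0,0,0]
}}

```text
time: 14.6
eef_pos: [395.8, -205.9, 46.6]
tcp_rot: [0.018, 1.0, -0.0, -0.0]
ft_force: [-2.0, -0.4, 1.0]
finger_gap: -0.002
```

{"method": "carry_out", "body": {
  "steps": [-0.004,0,0,0,0,0,-0.006,0,0,0,0,0,-0.006,0,-0.002,0,0,0,-0.006,0,-0.003,0,0,0,-0.006,0,-0.003,0,0,0,-0.006,0,-0.003,0,0,0,-0.006,0,-0.002,0,0,0,-0.006,0,-0.001,0,0,0,-0.005,0,0,0,0,0,-0.005,0,0,0,0,0]
}}

```text
time: 15.6
eef_pos: [451.9, -207.8, 59.8]
tcp_rot: [0.018, 1.0, 0.0, 0.0]
ft_force: [0.2, -0.2, -0.1]
finger_gap: 0.0
```

{"method": "carry_out", "body": {
  "steps": [-0.005,0,0,0,0,0,-0.004,0,0,0,0,0,0,0,0,0,0,0,0,0,0,0,0,0,0,0,0,0,0,0,0,0,0,0,0,0,0,0,0,0,0,0,0,0,-0.01,0,0,0,0,0,-0.03,0,0,0,0.01,0,-0.03,0,0,0]
}}

```text
time: 16.6
eef_pos: [450.2, -207.5, 130.5]
tcp_rot: [0.018, 1.0, 0.0, -0.0]
ft_force: [0.0, -0.5, -0.6]
finger_gap: -0.001
```

{"method": "carry_out", "body": {
  "steps": [0.02,0,-0.02,0,0,0,0.03,0,0,0,0,0,0.03,0,0,0,0,0,0.03,0,0,0,0,0,0.03,0,0,0,0,0,0.03,0,0,0,0,0,0,0.03,0,0,0,0,0,0.03,0,0,0,0,0,0.03,0,0,0,0,0,0.03,0,0,0,0]
}}

```text
time: 17.6
eef_pos: [284.8, -80.9, 150.9]
tcp_rot: [0.019, 1.0, -0.0, 0.001]
ft_force: [-0.2, 0.2, -0.6]
finger_gap: -0.003
```

Run:
```python
from h import *
a=shot('side','side7')[0];b,d=shot('top','top7')
c=np.zeros((600,785,3),np.uint8);c[:300]=cv2.resize(b[120:250,150:490],(785,300));c[305:600,:440]=cv2.resize(a[100:350,180:380][:134*1],(440,295));cv2.imwrite('pics/v7.png',c[:,:,::-1])
P=cloud('top',d);P[d==0]=np.nan
for y0,y1 in((180,350),(-310,-120)):
    m=(P[...,2]>60)&(P[...,2]<85)&(P[...,1]>y0)&(P[...,1]<y1)&(P[...,0]>440)&(P[...,0]<575)
    m=cv2.morphologyEx(m.astype(np.uint8),cv2.MORPH_OPEN,np.ones((5,5)))>0
    q=P[m];print(len(q),np.percentile(q,[1,50,99],axis=0).round(1),cv2.minAreaRect(q[:,:2].astype(np.float32)))
```

```text
2360 [[464.9 215.5  66.1]
 [509.  270.5  70.8]
 [554.5 326.7  75.4]] ((510.086181640625, 271.7551574707031), (113.81602478027344, 91.32881164550781), 87.88249206542969)
2307 [[ 447.9 -261.9   65.4]
 [ 492.9 -206.2   70.5]
 [ 537.6 -151.1   74.7]] ((493.2232971191406, -206.72335815429688), (113.265380859375, 91.08042907714844), 88.10712432861328)
```

View pics/v7.png

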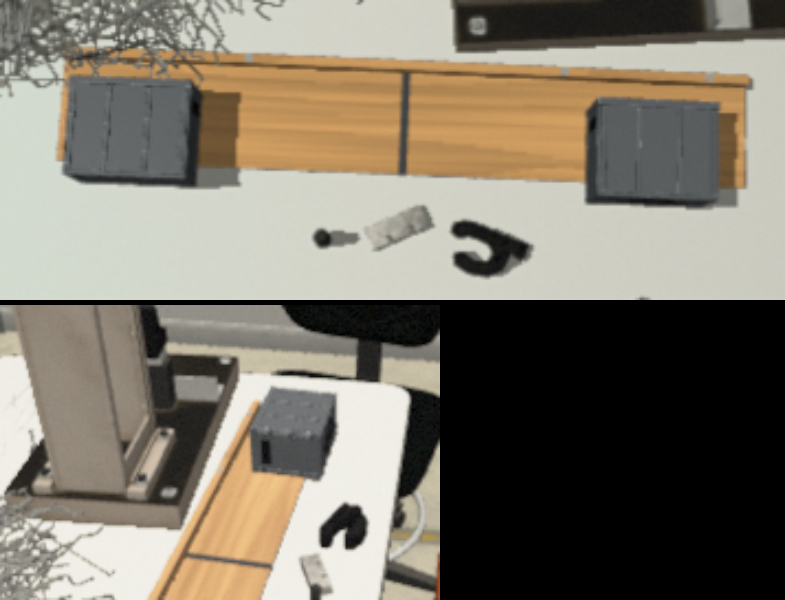

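Both crates stand, with centres at board x≈-31 mm. The right one seems to show a dark mark on its front face. I rectify both undersides to identify the stamp.

Run:
```python
from h import *
def proj(n,p):
    K,D,R,t=cam(n);return cv2.projectPoints(np.array(p,float).reshape(-1,1,3),R,t,K,D)[0].reshape(-1,2)
rows=[]
for n in('side','top'):
    im=cv2.imread(f'pics/{n}7.png');r=[]
    for x,y in((510,271.7),(493,-206.7)):
        c=np.array([x,y,0])-45*np.array([1,-.034,0]);v=np.array([.034,1,0])*55
        p=[c+v+[0,0,72],c-v+[0,0,72],c-v+[0,0,6],c+v+[0,0,6]]
        u=proj(n,p).astype(np.float32);print(n,u.round().tolist())
        H=cv2.getPerspectiveTransform(u,np.float32([[0,0],[330,0],[330,195],[0,195]]));r.append(cv2.warpPerspective(im,H,(330,195)))
    rows.append(np.hstack([r[0],np.full((195,10,3),255,np.uint8),r[1]]))
cv2.imwrite('pics/v8.png',np.vstack(rows))
```

```text
side [[270.0, 308.0], [288.0, 260.0], [290.0, 282.0], [273.0, 330.0]]
side [[326.0, 159.0], [333.0, 139.0], [333.0, 158.0], [326.0, 179.0]]
top [[176.0, 195.0], [230.0, 197.0], [235.0, 201.0], [185.0, 199.0]]
top [[408.0, 204.0], [461.0, 206.0], [452.0, 210.0], [403.0, 208.0]]
```

View pics/v8.png

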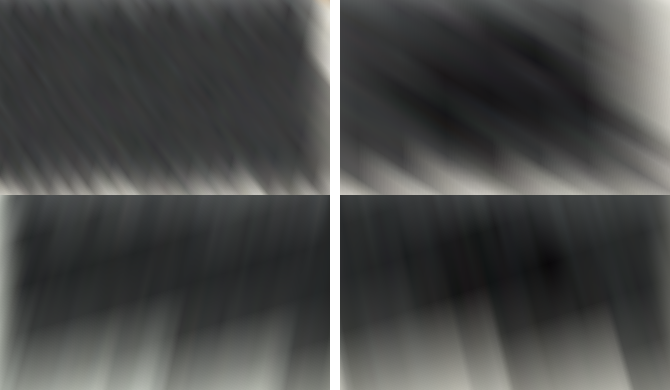

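Only the right crate's underside shows a dark patch in both views; the left is uniform. The stamped crate is therefore the right one. I move over to its outer side, then turn the jaws along x for a two-finger push.

{"method": "carry_out", "body": {
  "steps": [-0.024,-0.024,0,0,0,0,-0.024,-0.024,0,0,0,0,-0.024,-0.024,0,0,0,0,-0.024,-0.024,0,0,0,0,-0.024,-0.024,0,0,0,0,-0.024,-0.024,0,0,0,0,-0.024,-0.024,0,0,0,0,-0.024,-0.024,0,0,0,0,-0.021,-0.019,0,0,0,0,0,0,0,0,0,0.07],
  "hand": 40
}}

```text
time: 18.7
eef_pos: [491.4, -303.9, 148.7]
tcp_rot: [0.055, 0.998, -0.0, 0.0]
ft_force: [-1.1, -0.3, -1.2]
finger_gap: 0.4
```

{"method": "carry_out", "body": {
  "steps": [0,0,0,0,0,0.15,0,0,0,0,0,0.15,0,0,0,0,0,0.15,0,0,0,0,0,0.15,0,0,0,0,0,0.15,0,0,0,0,0,0.15,0,0,0,0,0,0.15,0,0,0,0,0,0.15,0,0,0,0,0,0.15,0,0,0,0,0,0.15]
}}

```text
time: 19.7
eef_pos: [489.7, -301.5, 150.3]
tcp_rot: [0.722, 0.692, -0.0, 0.0]
ft_force: [0.3, -0.3, -0.3]
finger_gap: 0.402
```

{"method": "carry_out", "body": {
  "steps": [0,0,0.02,0,0,0,0,0,0.02,0,0,0,0,0,0.02,0,0,0,0,0,0.02,0,0,0,0,0,0.02,0,0,0,0,0,0.02,0,0,0,0,0,0.015,0,0,0,0,0,0.005,0,0,0,0,0,0,0,0,0,0,0,0,0,0,0]
}}

```text
time: 20.7
eef_pos: [490.5, -301.0, 10.9]
tcp_rot: [0.72, 0.694, 0.0, 0.001]
ft_force: [0.6, -0.4, 0.3]
finger_gap: 0.399
```

Run:
```python
from h import *
s=manip.state();print(s['eef_pos'],s['ft_force'])
im,d=shot('side','side9');shot('top','top9')
cv2.imwrite('pics/v9.png',cv2.resize(im[40:220,240:440],None,fx=3,fy=3)[:,:,::-1])
```

```text
[ 490.51724113 -301.00764936   10.92913882] [ 0.61313799 -0.4334571   0.28288838]
```

View pics/v9.png

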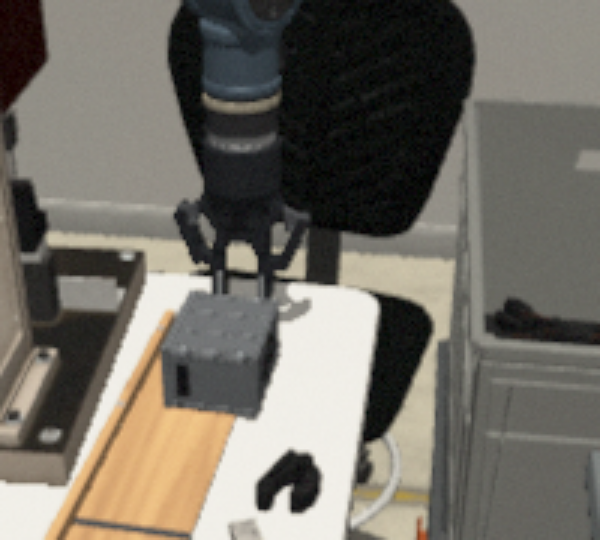

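{"method": "carry_out", "body": {
  "steps": [0,0,0.01,0,0,0,0.008,0,0,0,0,0,0.008,0,0,0,0,0,0.006,0,0,0,0,0,0.006,0,0,0,0,0,0.006,0,0,0,0,0,0.006,0,0,0,0,0,0.006,0,0,0,0,0,0.006,0,0,0,0,0,0.006,0,0,0,0,0]
}}

```text
time: 21.8
eef_pos: [492.1, -242.1, 0.1]
tcp_rot: [0.72, 0.694, -0.0, 0.0]
ft_force: [-0.4, -1.5, -0.3]
finger_gap: 0.397
```

{"method": "carry_out", "body": {
  "steps": [0.006,0,0,0,0,0,0.006,0,0,0,0,0,0.006,0,0,0,0,0,0.006,0,0,0,0,0,0.006,0,0,0,0,0,0.006,0,0,0,0,0,0.006,0,0,0,0,0,0.006,0,0,0,0,0,0.006,0,0,0,0,0,0.006,0,0,0,0,0]
}}

```text
time: 22.8
eef_pos: [494.2, -181.9, -0.1]
tcp_rot: [0.72, 0.694, 0.0, -0.0]
ft_force: [-0.5, -0.8, 0.9]
finger_gap: 0.403
```

```bash
cat >> h.py <<'E'
def crates(f):
    im,d=shot('top',f);P=cloud('top',d);P[d==0]=np.nan
    m=(P[...,2]>60)&(P[...,2]<82)&(P[...,1]>-310)&(P[...,1]<350)&(P[...,0]>440)&(P[...,0]<575)
    m=cv2.morphologyEx(m.astype(np.uint8),cv2.MORPH_OPEN,np.ones((5,5)))
    n,L,st,_=cv2.connectedComponentsWithStats(m)
    for i in range(1,n):
        if st[i,4]>300: q=P[L==i];print(st[i,4],np.percentile(q,[1,99],axis=0).round(1).tolist(),np.round(cv2.minAreaRect(q[:,:2].astype(np.float32))[2],1))
    m=np.zeros(d.shape,bool);m[206:245,275:390]=1;m&=P[...,2]>9;q=P[m];print('bys',len(q),np.percentile(q,[1,50,99],axis=0).round(1).tolist())
E
python3 -c "
from h import *
print(manip.state()['eef_pos']);crates('top10')"
```

```text
[ 4.94163551e+02 -1.81872167e+02 -9.05681226e-02]
2362 [[465.0, 215.6, 65.2], [554.6, 326.4, 75.0]] 87.9
2254 [[451.3, -167.3, 65.4], [540.8, -59.2, 74.9]] 88.1
bys 743 [[382.0, -110.3, 9.2], [415.8, -35.0, 19.4], [453.0, 102.3, 54.5]]
```

{"method": "carry_out", "body": {
  "steps": [0.008,0,0,0,0,0,0.009,0,0,0,0,0,0.009,0,0,0,0,0,0.009,0,0,0,0,0,0.009,0,0,0,0,0,0.009,0,0,0,0,0,0.009,0,0,0,0,0,0.009,0,0,0,0,0,0.007,0,0,0,0,0,0.006,0,0,0,0,0]
}}

```text
time: 23.85
eef_pos: [497.2, -97.7, -0.1]
tcp_rot: [0.72, 0.694, -0.0, -0.0]
ft_force: [0.4, -1.1, -0.5]
finger_gap: 0.401
```

```bash
python3 -c "
from h import *
print(manip.state()['eef_pos']);crates('top11')"
```

```text
[ 4.97186265e+02 -9.77480310e+01 -8.95170273e-02]
2354 [[464.8, 215.6, 65.5], [553.9, 326.3, 75.3]] 88.5
1989 [[454.8, -72.0, 66.0], [543.9, 24.3, 75.0]] 88.0
bys 1764 [[348.3, -41.6, 10.0], [373.3, -17.0, 542.9], [439.7, 99.1, 554.8]]
```

{"method": "carry_out", "body": {
  "steps": [0.006,0,0,0,0,0,0.006,0,0,0,0,0,0.006,0,0,0,0,0,0.006,0,0,0,0,0,0.006,0,0,0,0,0,0.006,0,0,0,0,0,0.005,0,0,0,0,0,0.004,0,0,0,0,0,0.003,0,0,0,0,0,0.002,0,0,0,0,0]
}}

```text
time: 24.9
eef_pos: [499.0, -48.2, -0.1]
tcp_rot: [0.72, 0.694, -0.0, 0.0]
ft_force: [-0.2, -1.1, 0.3]
finger_gap: 0.402
```

{"method": "carry_out", "body": {
  "steps": [-0.01,0,0,0,0,0,-0.02,0,0,0,0,0,-0.03,0,0,0,0,0,-0.02,0,-0.02,0,0,0,0,0,-0.03,0,0,0,0,0,-0.04,0,0,0,0,0,-0.04,0,0,0,-0.03,-0.03,0,0,0,0,-0.03,-0.03,0,0,0,0,-0.03,-0.03,0,0,0,0]
}}

```text
time: 25.9
eef_pos: [402.2, -216.5, 130.6]
tcp_rot: [0.719, 0.695, 0.0, 0.001]
ft_force: [0.7, -0.8, -0.3]
finger_gap: 0.4
```

{"method": "carry_out", "body": {
  "steps": [-0.03,-0.03,0,0,0,0,-0.03,-0.03,0,0,0,0,-0.02,-0.03,0,0,0,0,-0.01,-0.02,0,0,0,0,0,0,0,0,0,0,0,0,0,0,0,0,0,0,0,0,0,0,0,0,0,0,0,0,0,0,0,0,0,0,0,0,0,0,0,0]
}}

```text
time: 26.9
eef_pos: [290.3, -300.7, 129.9]
tcp_rot: [0.719, 0.695, 0.0, -0.0]
ft_force: [0.6, -0.7, -0.2]
finger_gap: 0.399
```

Run:
```python
from h import *
print(manip.state()['eef_pos']);crates('top12');a=shot('side','side12')[0];b=cv2.imread('pics/top12.png')
c=np.zeros((600,785,3),np.uint8);c[:300]=cv2.resize(b[120:250,150:490],(785,300));c[305:,:236]=cv2.resize(a[100:350,180:380],(236,295))[:,:,::-1];cv2.imwrite('pics/v12.png',c)
```

```text
[ 290.2762285  -300.73405357  129.88195986]
2335 [[465.0, 215.7, 66.0], [554.4, 326.4, 75.3]] 87.7
2282 [[456.1, -35.9, 65.8], [544.4, 73.7, 74.9]] 88.7
bys 710 [[381.3, -89.9, 9.4], [414.9, -32.9, 19.7], [442.0, 102.6, 53.9]]
```

View pics/v12.png

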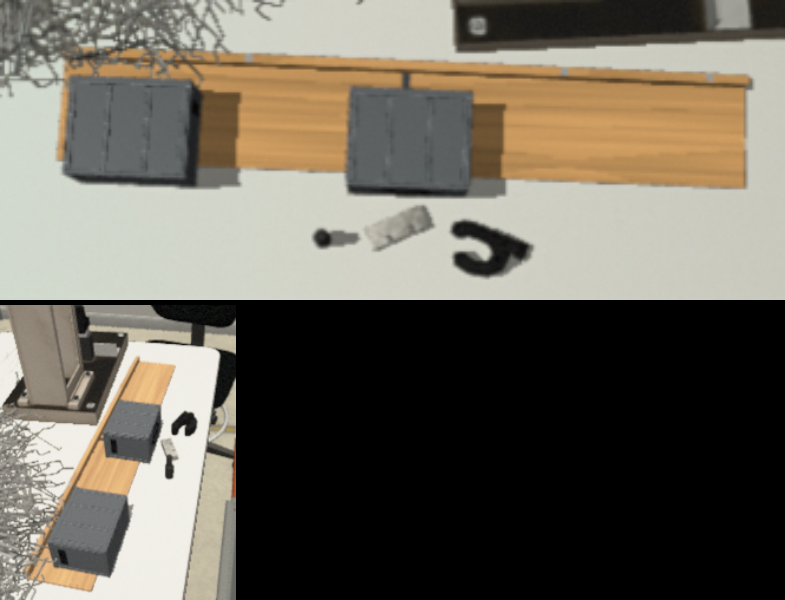

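The stamped crate's centre is at y≈19, against the line at y≈21, and both crates are upright. The bystanders' measured extents are unchanged (x 381–442, y -90–103), and the arm is clear. I hand the job in.

```bash
python3 -c "
from rig import manip
print(manip.close_job())"
```

```text
the job is handed in; nothing more can be done
None
```

The job is handed in. Both crates stand on end on the board with their undersides towards the robot, and the stamped one is over the dispatch line.

**What I did:** I tipped the left crate, then the right, over the board's front edge with shut fingertips near the rim. I then pushed the right crate about 228 mm along the board with two fingertips. It was finished at about 27 s of the 72 s.

**Last checks:**
- **Stamped crate:** its centre is about 2 mm from the dispatch line along the board.
- **Plain crate:** its centre is about 250 mm from the line, at its own end.
- **Depth on the board:** both centres are at board x of about -31 mm, allowed -50 to 40. Each crate overhangs the front edge by about 20 mm.
- **Orientation:** the top face of both reads upright, turned under 2° from the board.
- **Bystanders:** measured extents are the same as at the start.
- **Robot:** clear of everything.

**What disagreed or went wrong:**
- **Fingertip height:** the real fingertips sat about 25–29 mm above the reported TCP. My first two pushes, one with the fingers half open and one shut, passed over the rim of the left crate without touching it. I corrected the height from the depth pictures.
- **Stamp identification:** I judged the right crate to be the stamped one from a dark patch on its underside, seen at a slant in both cameras. The left one showed none. I never saw the ring and bar clearly.

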